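# Close a three-part denture flask and clamp it in the bench press

### The arm

A 6-joint arm with a two-finger parallel gripper is mounted at the origin on a cart in front of the work surface, level with it; the furniture and walls round the work are solid. World frame = base frame: x ahead of the robot, y to its left, z up, the work surface at z = 0. Lengths are in m, angles in rad, forces in N, time in s.
With the tool pointing down it reaches from about 0.275 to 0.75 m from the base axis. Payload 10.2 kg.
Tool frame: the origin (TCP) lies midway between the tips of the shut fingers; the grasp point (between the pads) lies 19 mm behind it; z points along the fingers, y is the line along which they close (so a half turn about z gives the same grasp; the last joint's range is limited). The gripper opens to 88 mm and grips with 3 to 60 N. Pads are 18 mm wide; open, the fingers measure 123 mm over their backs; the gripper's body (75 mm by 187 mm) begins 45 mm behind the grasp point.
Start: joints at [1.009, 0.313, 1.498, -0, 1.331, -0.223], TCP at [0.174, 0.495, 0.239] pointing down, gripper open.
Joint ranges: [-2.94, 2.94], [-0.97, 2.17], [0.19, 2.56], [-1.23, 4.37], [0.02, 3.11], [-2.88, 2.88]. Speed limits (rad/s): [2.39, 2.39, 3.01, 3.14, 3.14, 3.14].

### API

Orientations are given as a unit quaternion [x, y, z, w].
In Python, from station import arm gives the robot as it stands.
- The arm moves only by the tool send_rows, never from a script. Its argument "increments" is a list of rows, each a list of 7 numbers: the closure, from 0 (fully open) to 1 (shut), then the shift along the world's x, y, z in mm, then the turn, a rotation vector about the world's x, y, z in rad. In form: [[gripper, x, y, z, ax, ay, az], ...]. A call has 1 to 5 rows; each row is the pose to reach, as a shift and turn from the pose commanded when the call began; what a row does not reach only later rows make up. A row lasts 1/8 s, in which the tool goes at most 62.5 mm and 10.7 degrees, less where a joint would pass 70% of its speed; a pose out of reach is approached as far as the arm can. A call with a gripper value outside its range is refused whole. The fingers move at their own pace and stop on an object; "grip_force" is the grip in N (left out, the last holds). Time passes only in rows, so rows that repeat a pose let the fingers close. It gives the time, the measured TCP pose, the force, the opening and the grip force at its end, in the units of the state.
- arm.get_obs(): the state, without advancing time (a new reading comes with each control period).
- arm.snapshot(name): name is "side" or "top" or "wrist"; returns a dict with "img" (384x512x3 uint8, red, green, blue), "z_map" (384x512 float32, m along the optical axis (not along the pixel's ray), 0 where there is no reading), "K" (3x3 intrinsics, pixels), "eye" and "rotation" of the camera in the world. Camera axes: x right, y up, looking along -z (the intrinsics and any distortion apply to the point x, -y, -z); pixel columns grow to the right and rows downward; lengths in m; the calibration is good to about 2 mm. A picture is of the moment at which its call begins.
- arm.hand_in(): hands the job in; it is judged then, once.
The state is a dict: "time": time; "joint_positions": joint angles; "joint_vel": joint speeds; "joint_efforts": joint torques, N m; "tool_pos": TCP position; "eef_rot": TCP orientation; "ft_force": force on the tool from outside, world axes, zero at the start; "ft_torque": the same for the moment, N m; "finger_gap": opening from 0.0 (shut) to 1.0 (fully open); "grip_force": force on a finger pad.
Only numpy, scipy, OpenCV 4.12 (cv2) and the standard library are available. Lean on these libraries where they do the work, as an engineer would, in place of code of your own. Each camera call takes 0.05 s, during which the arm holds its last target. There are 200 camera calls.

### The job

Close the brass flask whose bottom part already stands in the bench press: stack the middle part and then the lid squarely on it, each fully seated on the bead of the part below, with the long sides in line. The middle part lies in the narrow steel tray and the lid on the worktop. Then swing the press arm over by its black grip, gently, until its pad rests on the lid, and let go. Set the parts down without dropping them and do not shift the other things on the bench.

Things in the scene. Friction and masses are not known exactly. Their poses are not given: they have to be found in the camera images.
- flask_base: bottom part of the flask, loose, standing on the press bed. Brass block 56 mm (its x) by 68 mm (its y) by 24 mm high, plaster showing on top; origin at the centre of its underside, z up. On top a rectangular bead with sloping flanks stands 4 mm proud, its foot 5 mm and its crest 7 mm in from the block's edges. 0.45 kg
- flask_ring: middle part, same brass outline 56 (x) by 68 (y) mm, 22 mm high, solid, same bead on top (26 mm over it). A 5 mm deep rebate below drops over the bead under it, 1.5 mm play; seated, its underside is 24 mm above the bottom part's. Origin: underside centre, z up. Starts upright in the tray, y along the tray: 10 mm free beside its long sides (too little for a finger), plenty beyond its ends. 0.35 kg
- flask_lid: lid, same brass outline: flat plate 56 (x) by 68 (y) mm, 12 mm high, plain top with two dark vent spots, the same 5 mm deep rebate below with 1.5 mm play; seated, its underside is 22 mm above the middle part's. Origin: centre of underside, z up. Starts right way up on the worktop, turned any way. 0.22 kg
- press: grey bench press, fixed. Origin at its foot under the centre of the pile; bed 14 mm high, own x -55 to +105 mm, y +-58 mm. Two upright cheeks, inner faces at y = +-41 mm, 38 mm wide, 84 mm high, flared on top: no room for fingers at the flask's ends, so in the press its parts can be held only by their long sides, fingers closing along press x. Hinge column at x = 67 to 93 mm, y +-14 mm, 98 mm high
- press_seat (a point): point on the press bed (14 mm up) under the centre of the pile; its axes are the press's. The flask parts belong with x and y parallel to these axes, either way round; a complete seated flask reaches 58 mm above this point
- press_hinge (a point): hinge axis of the press arm, 88 mm above the worktop, at press x = +80 mm; the axis runs along the press's y. Behind the press stands the big fixed furnace: its front reaches to world x = 0.54 at its left corner (y = -0.04) and 0.58 at its right (y = -0.48), 0.15 m high; its head, from x = 0.65 and y = -0.06 to -0.41, is 0.35 m high
- press_arm (a joint): angle of the press arm, rad: 0 = level, pad flat on the lid of a complete, seated flask; grows as the arm swings up and back; it starts thrown back at 2.4 to 2.7. A stiff friction hinge: the arm stays where it is left and takes about 3 to 5 N at the grip
- press_grip (a point): centre of the black grip at the arm's end, a short cylinder across the arm (24 mm diameter, 26 mm long along press y, flat ends), 101 mm from the hinge axis. With the arm at 0 it lies 98 mm towards press -x from the hinge and 26 mm above it. A round pad, 26 mm wide, hangs under the arm 80 mm from the hinge, its face 16 mm below the hinge at angle 0
- tray: long narrow steel tray, fixed to the worktop, 82 mm (x) by 240 mm (y), open on top, inside 76 by 234 mm; floor 3 mm thick, rim 37 mm high; origin at the centre of its underside
- plaster_model_0: bystander: plaster jaw model, 46 x 58 x 24 mm, loose on the worktop; origin at the centre of its underside
- plaster_model_2: bystander: plaster jaw model, 50 x 63 x 24 mm; origin at the centre of its underside
- bur_block: bystander: brown block with burs, 52 x 108 x 58 mm; origin at the centre of its underside
- articulator: bystander: brass articulator with models, 112 x 90 x 108 mm; origin at the centre of its underside
- amber_bottle: bystander: small brown bottle, black cap, 33 mm across, 64 mm high; origin at the centre of its underside
- rubber_bowl: bystander: green rubber bowl, 115 mm across, 60 mm high; origin at the centre of its underside
- alcohol_bottle: bystander: white bottle, blue cap, 54 mm across, 150 mm high; origin at the centre of its underside
Mind the look-alikes: they are no part of the job. What is shaped like the flask_ring but green or red is not meant.

How it is judged:
By the outcome, as a careful person would: the job done as asked, in the order asked, and still so for the second after the job is handed in, with the robot touching nothing.
It also fails if it takes over 72 s, if anything falls off the work surface, if the arm or the gripper's body presses on something with over 40 N, if the wrist force passes 120 N, or if a joint passes its speed limit or range.

## Working session

There is one attempt and no reset: what is moved stays moved. The work goes in short steps, Python scripts to look and compute and a tool call to move; the robot and the scene stay as the last step left them, time stands still between calls to the robot, and variables do not carry over. Pictures are saved under pics/ and viewed, at most 10 in all, crops included, and the job is handed in when it is done.

Besides the shell and the picture viewer there is one more tool, called after "Request:" as a command line: name --pt "numbers of a row" for each row, then --argument value for the rest. send_rows: Moves the arm, as the interface text tells. Its arguments: {"type":"object","properties":{"increments":{"type":"array"},"grip_force":{"type":"number"}},"required":["increments"]}

```bash
mkdir -p pics; ls
cat > h.py <<'E'
import numpy as np, cv2
from station import arm
def snap(n):
    s=arm.snapshot(n); s['K']=np.array(s['K']); s['R']=np.array(s['rotation']); s['eye']=np.array(s['eye']); return s
def cloud(s):
    z=s['z_map']; v,u=np.mgrid[:384,:512]; K=s['K']
    x=(u-K[0,2])/K[0,0]*z; y=(v-K[1,2])/K[1,1]*z
    P=np.stack([x,-y,-z],-1)@s['R'].T+s['eye']; P[z==0]=np.nan; return P
def save(n,im,crop=None,k=1):
    if crop: im=im[crop[1]:crop[3],crop[0]:crop[2]]
    cv2.imwrite('pics/'+n,cv2.resize(im[...,::-1],None,fx=k,fy=k,interpolation=cv2.INTER_CUBIC))
E
python3 - <<'E'
from h import *
a=snap('top');b=snap('side')
save('a.png',np.hstack([a['img'],b['img']]),k=0.78)
np.savez('t.npz',img=a['img'],P=cloud(a)); np.savez('s.npz',img=b['img'],P=cloud(b))
for s in(a,b): print(s['K'],s['eye'],s['R'],s.keys(),(s['z_map']>0).mean())
print(arm.get_obs())
E
```

```text
picsTraceback (most recent call last):
  File "<stdin>", line 4, in <module>
  File "h.py", line 8, in cloud
    P=np.stack([x,-y,-z],-1)@s['R'].T+s['eye']; P[z==0]=np.nan; return P
      ~~~~~~~~~~~~~~~~~~~~~~^~~~~~~~~
ValueError: matmul: Input operand 1 has a mismatch in its core dimension 0, with gufunc signature (n?,k),(k,m?)->(n?,m?) (size 4 is different from 3)
```

View pics/a.png

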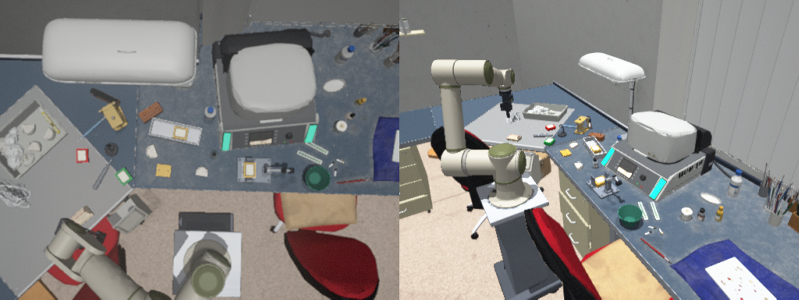

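```bash
sed -i "s/s\['R'\]=np.array(s\['rotation'\])/s['R']=Rot.from_quat(s['rotation']).as_matrix()/; 1a from scipy.spatial.transform import Rotation as Rot" h.py
python3 - <<'E'
from h import *
a=snap('top');b=snap('side')
save('b.png',np.vstack([cv2.resize(a['img'][120:260,130:430],(800,373),interpolation=2),cv2.resize(b['img'][110:300,150:400],(300,228),interpolation=2) if 0 else cv2.resize(b['img'][140:260,170:400],(800,417),interpolation=2)[:227]]))
np.savez('t.npz',img=a['img'],P=cloud(a)); np.savez('s.npz',img=b['img'],P=cloud(b))
P=cloud(a)
for s in(a,b): print(s['K'],s['eye'],s['rotation'],s.keys(),(s['z_map']>0).mean())
for c in [(209,218),(230,169),(340,215),(360,215)]: print(c,P[c[1],c[0]])
E
```

```text
[[465.67948928   0.         253.28043704]
 [  0.         465.67948928 189.807478  ]
 [  0.           0.           1.        ]] [0.42164978 0.03996602 1.74355115] [ 0.02842738 -0.02096544 -0.69648991  0.71669669] dict_keys(['img', 'z_map', 'K', 'eye', 'rotation', 'R']) 0.9961649576822916
[[376.71723547   0.         250.43649068]
 [  0.         376.71723547 186.82185095]
 [  0.           0.           1.        ]] [-0.23560554 -1.30216462  1.00247926] [ 0.48437591 -0.12821264 -0.23185566  0.83377722] dict_keys(['img', 'z_map', 'K', 'eye', 'rotation', 'R']) 0.9908192952473959
(209, 218) [0.43292153 0.22095183 0.01647558]
(230, 169) [0.61764858 0.1490765  0.01594435]
(340, 215) [ 0.4566834  -0.2525554   0.07750663]
(360, 215) [ 0.46041968 -0.34026413  0.00166121]
```

View pics/b.png

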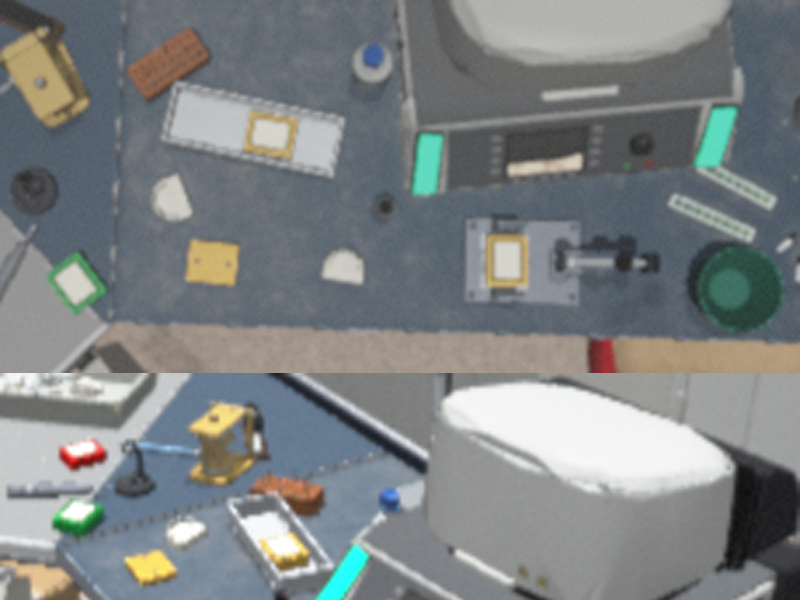

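The side view and the top view (top-pane composite pixels) show these candidates. The brass part in the tray at (270,134) is the flask_ring; it is brass with a bead and lies in the tray. The green look-alike is at (77,282) and the red one is in the side pane at (82,452), and neither is meant. The flat brass plate with two spots at (213,263) is the lid. The brass part between the cheeks at (507,261) is the base. The arm is thrown back towards image right (world −y).

```bash
cat >> h.py <<'E'
def ray(s,uv,z):
    uv=np.asarray(uv,float).reshape(-1,2);K=s['K']
    d=np.stack([(uv[:,0]-K[0,2])/K[0,0],-(uv[:,1]-K[1,2])/K[1,1],-np.ones(len(uv))],-1)@s['R'].T
    return s['eye']+d*((z-s['eye'][2])/d[:,2])[:,None]
def brass(s):
    h=cv2.cvtColor(s['img'],cv2.COLOR_RGB2HSV); return cv2.inRange(h,(14,80,90),(30,255,255))
def rects(s,z,mina,sel=lambda p:True,m=None):
    """min area rects (metric, plane z): centre, (long, short), angle of long axis deg"""
    m=brass(s) if m is None else m
    for c in cv2.findContours(m,cv2.RETR_EXTERNAL,cv2.CHAIN_APPROX_NONE)[0]:
        if cv2.contourArea(c)<mina: continue
        c=cv2.convexHull(c)
        w=ray(s,c,z)[:,:2]; (cx,cy),(a,b),t=cv2.minAreaRect((w*1000).astype(np.float32))
        if a<b: a,b,t=b,a,t+90
        px=c.reshape(-1,2).mean(0)
        if sel((cx,cy)): print('px',px.round(),'c',round(cx,1),round(cy,1),'LxS',round(a,1),round(b,1),'ang',round((t+90)%180-90,1),'z',z)
E
python3 - <<'E'
from h import *
a=snap('top')
for z in(.012,.025,.038): rects(a,z,60)
P=cloud(a)
# press region heights
q=P[195:250,290:400].reshape(-1,3)
for lo,hi,n in((.011,.018,'bed'),(.034,.044,'basetop'),(.075,.09,'cheek'),(.09,.2,'arm')):
    k=q[(q[:,2]>lo)&(q[:,2]<hi)]; (c,wh,t)=cv2.minAreaRect((k[:,:2]*1000).astype(np.float32)); print(n,len(k),np.round(c,1),np.round(wh,1),round(t,1))
# tray rim
q=P[145:190,185:265].reshape(-1,3); k=q[(q[:,2]>.03)&(q[:,2]<.045)]; c=cv2.minAreaRect((k[:,:2]*1000).astype(np.float32)); print('tray',len(k),c)
q=P[205:235,195:225,2];print(np.round(np.nanpercentile(q,[5,50,95]),4))
E
```

```text
px [ 51. 371.] c -141.9 791.0 LxS 168.0 81.8 ang -88.2 z 0.012
px [414. 275.] c 253.7 -525.4 LxS 341.0 124.0 ang -82.0 z 0.012
px [210. 217.] c 432.5 220.4 LxS 68.8 56.8 ang 85.9 z 0.012
px [320. 219.] c 446.7 -188.4 LxS 70.7 55.5 ang 1.0 z 0.012
px [232. 170.] c 613.7 145.2 LxS 64.2 55.1 ang 81.2 z 0.012
px [148. 148.] c 686.9 462.2 LxS 133.1 85.8 ang 37.7 z 0.012
px [ 51. 371.] c -137.7 785.4 LxS 166.8 81.2 ang -88.2 z 0.025
px [414. 275.] c 254.9 -521.1 LxS 338.4 123.1 ang -82.0 z 0.025
px [210. 217.] c 432.5 219.0 LxS 68.2 56.4 ang 85.9 z 0.025
px [320. 219.] c 446.5 -186.7 LxS 70.2 55.1 ang 1.0 z 0.025
px [232. 170.] c 612.3 144.4 LxS 63.7 54.7 ang 81.2 z 0.025
px [148. 148.] c 684.9 459.1 LxS 132.1 85.2 ang 37.7 z 0.025
px [ 51. 371.] c -133.4 779.7 LxS 165.5 80.5 ang -88.2 z 0.038
px [414. 275.] c 256.2 -516.9 LxS 335.9 122.2 ang -82.0 z 0.038
px [210. 217.] c 432.4 217.7 LxS 67.7 56.0 ang 85.9 z 0.038
px [320. 219.] c 446.3 -184.9 LxS 69.6 54.7 ang 1.0 z 0.038
px [232. 170.] c 610.9 143.6 LxS 63.2 54.3 ang 81.2 z 0.038
px [148. 148.] c 682.9 455.9 LxS 131.1 84.5 ang 37.7 z 0.038
bed 588 [ 440.4 -280.4] [184.7 403.6] 1.6
basetop 243 [ 436.4 -317.7] [321.5  77.8] 83.8
cheek 59 [ 447.1 -214.6] [ 93.7 100.5] 89.2
arm 200 [ 428.5 -271.4] [184.5 103.9] 77.6
tray 382 ((626.2333984375, 170.24832153320312), (160.04273986816406, 289.26031494140625), 2.280535936355591)
[-0.0062  0.003   0.0162]
```

```bash
cat >> h.py <<'E'
def st():
    o=arm.get_obs(); R=Rot.from_quat(o['eef_rot']).as_matrix()
    print('t',round(o['time'],2),'pos',np.round(np.array(o['tool_pos'])*1000,1),'yaxis ang',round(np.degrees(np.arctan2(R[1,1],R[0,1])),2),'zax',R[:,2].round(3),'j',np.round(o['joint_positions'],2),'gap',round(o['finger_gap']*88,1),'F',np.round(o['ft_force'],1),'gf',o['grip_force']); return o
E
python3 -c "
from h import *
st();s=snap('wrist');print(s['eye'],s['K'][0],s['R'])"
```

```text
t 0.25 pos [174.4 495.1 238.5] yaxis ang 70.59 zax [-0. -0. -1.] j [ 1.01  0.31  1.5   0.    1.33 -0.22] gap 88.2 F [ 0.5 -0.1  0.8] gf 0.0
[0.11242205 0.5176452  0.38481467] [338.42416349   0.         262.21397048] [[ 3.32633462e-01 -9.10475379e-01 -2.45742884e-01]
 [ 9.43056137e-01  3.21052978e-01  8.70063677e-02]
 [-3.20670740e-04 -2.60690564e-01  9.65422357e-01]]
```

Request:
send_rows --pt "0 44 -35 -8 0 0 0.036" --pt "0 88 -70 -16 0 0 0.072" --pt "0 132 -105 -24 0 0 0.108" --pt "0 176 -140 -32 0 0 0.144" --pt "0 220 -176 -40 0 0 0.18"

```text
time: 0.92
tool_pos: [0.3958, 0.3178, 0.1986]
eef_rot: [0.079, 0.997, 0.0, 0.0]
ft_force: [0.7, 0.5, -0.5]
finger_gap: 1.002
grip_force: 0.0
```

Request:
send_rows --pt "0 44 -35 0 0 0 0" --pt "0 88 -70 0 0 0 0" --pt "0 132 -105 0 0 0 0" --pt "0 176 -140 0 0 0 0" --pt "0 218 -175 0 0 0 0"

```text
time: 1.55
tool_pos: [0.6138, 0.1427, 0.1986]
eef_rot: [0.079, 0.997, 0.0, -0.0]
ft_force: [1.0, 0.1, 1.1]
finger_gap: 1.001
grip_force: 0.0
```

Run:
```python
from h import *
st();s=snap('wrist');save('w1.png',s['img'],k=1.2)
for z in(.025,):rects(s,z,300)
```

```text
t 1.55 pos [613.8 142.7 198.6] yaxis ang 80.89 zax [-0.  0. -1.] j [ 0.04  0.58  1.21  0.    1.36 -1.37] gap 88.1 F [1.  0.1 1.1] gf 0.0
px [369. 352.] c 841.4 229.6 LxS 320.0 12.1 ang 80.9 z 0.025
px [491. 297.] c 794.0 364.0 LxS 90.3 40.9 ang 8.6 z 0.025
px [ 31. 297.] c 715.8 -123.1 LxS 90.3 41.0 ang -26.7 z 0.025
px [266. 156.] c 612.5 143.9 LxS 67.5 57.8 ang 80.9 z 0.025
```

View pics/w1.png

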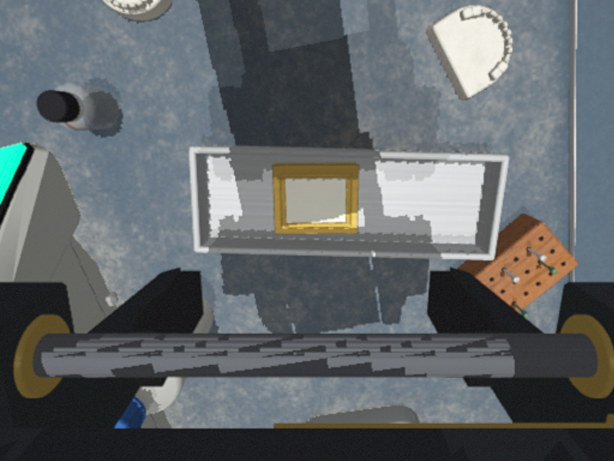

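The ring sits at raw pixel (266,156), inside the tray and square to the gripper. Its ends are free, so I am descending to grip it there.

Request:
send_rows --pt "0 -1.3 1.2 -55 0 0 0" --pt "0 -1.3 1.2 -110 0 0 0" --pt "0 -1.3 1.2 -150 0 0 0" --pt "0 -1.3 1.2 -175 0 0 0" --pt "0 -1.3 1.2 -190 0 0 0"

```text
time: 2.22
tool_pos: [0.6107, 0.1454, 0.0074]
eef_rot: [0.079, 0.997, -0.0, -0.001]
ft_force: [-0.3, 0.6, -0.1]
finger_gap: 0.995
grip_force: 0.0
```

Request:
send_rows --pt "0.1 0 0 -2 0 0 0" --pt "0.4 0 0 -2 0 0 0" --pt "0.4 0 0 -2 0 0 0" --pt "0.4 0 0 -2 0 0 0" --grip_force 25

```text
time: 2.72
tool_pos: [0.6117, 0.1453, 0.0077]
eef_rot: [0.079, 0.997, 0.0, 0.001]
ft_force: [-0.1, -0.4, 4.3]
finger_gap: 0.771
grip_force: 25.0
```

Request:
send_rows --pt "0.4 0 0 10 0 0 0" --pt "0.4 0 0 40 0 0 0" --pt "0.4 0 0 80 0 0 0" --pt "0.4 -30 -5 80 0 0 -0.17" --pt "0.4 -60 -10 80 0 0 -0.34"

```text
time: 3.35
tool_pos: [0.5502, 0.1353, 0.0872]
eef_rot: [0.249, 0.968, 0.0, 0.0]
ft_force: [-0.1, 0.1, -3.5]
finger_gap: 0.764
grip_force: 25.0
```

Request:
send_rows --pt "0.4 -20 -5 0 0 0 -0.18" --pt "0.4 -40 -10 0 0 0 -0.36" --pt "0.4 -66 -16 0 0 0 -0.54" --pt "0.4 -66 -16 -10 0 0 -0.72" --pt "0.4 -66 -16 -20 0 0 -0.9"

```text
time: 3.98
tool_pos: [0.485, 0.1194, 0.067]
eef_rot: [0.646, 0.763, 0.0, 0.0]
ft_force: [0.6, -0.0, -3.3]
finger_gap: 0.767
grip_force: 25.0
```

Request:
send_rows --pt "0.4 0 0 -15 0 0 -0.172" --pt "0.4 0 0 -35 0 0 -0.172" --pt "0.4 0 0 -50 0 0 -0.172" --pt "0.4 0 0 -57 0 0 -0.172" --pt "0.4 0 0 -57 0 0 -0.172"

```text
time: 4.6
tool_pos: [0.4851, 0.1194, 0.0096]
eef_rot: [0.707, 0.707, -0.0, -0.0]
ft_force: [0.5, 0.4, -3.8]
finger_gap: 0.774
grip_force: 25.0
```

Request:
send_rows --pt "0.4 0 0 -2 0 0 0" --pt "0.4 0 0 -3 0 0 0" --pt "0.4 0 0 -4 0 0 0"

```text
time: 4.97
tool_pos: [0.4853, 0.1194, 0.0059]
eef_rot: [0.707, 0.707, 0.0, 0.0]
ft_force: [-0.3, -0.4, -3.1]
finger_gap: 0.769
grip_force: 25.0
```

Request:
send_rows --pt "0.4 0 0 -0.7 0 0 0" --pt "0.4 0 0 -1.4 0 0 0"

```text
time: 5.22
tool_pos: [0.4852, 0.1194, 0.0047]
eef_rot: [0.707, 0.707, -0.0, 0.0]
ft_force: [-4.2, 0.6, 8.5]
finger_gap: 0.769
grip_force: 25.0
```

Request:
send_rows --pt "0.05 0 0 0 0 0 0" --pt "0 0 0 0.5 0 0 0" --pt "0 0 0 10 0 0 0" --pt "0 0 0 45 0 0 -0.17" --pt "0 0 0 95 0 0 -0.35"

```text
time: 5.85
tool_pos: [0.4847, 0.1193, 0.1003]
eef_rot: [0.821, 0.571, -0.001, -0.0]
ft_force: [1.0, -0.2, 0.7]
finger_gap: 1.0
grip_force: 0.0
```

Request:
send_rows --pt "0 0 0 40 0 0 -0.18" --pt "0 0 0 55 0 0 -0.36" --pt "0 0 0 55 0 0 -0.54" --pt "0 0 0 55 0 0 -0.72" --pt "0 0 0 55 0 0 -0.9"

```text
time: 6.48
tool_pos: [0.4852, 0.1194, 0.1551]
eef_rot: [0.988, 0.157, 0.0, 0.0]
ft_force: [0.5, -0.7, -0.1]
finger_gap: 0.994
grip_force: 0.0
```

Request:
send_rows --pt "0 0 0 0 0 0 -0.16" --pt "0 0 0 0 0 0 -0.321" --pt "0 0 0 0 0 0 -0.321"

```text
time: 6.85
tool_pos: [0.4852, 0.1193, 0.1549]
eef_rot: [1.0, 0.001, 0.0, 0.0]
ft_force: [0.2, 0.4, -1.1]
finger_gap: 0.998
grip_force: 0.0
```

Run:
```python
from h import *
st();s=snap('wrist');save('w2.png',s['img'],k=0.8)
rects(s,.022,300)
```

```text
t 6.85 pos [485.2 119.3 154.9] yaxis ang -89.93 zax [ 0.001 -0.    -1.   ] j [ 0.01  0.34  1.69 -0.    1.11  1.58] gap 87.9 F [ 0.2  0.4 -1.1] gf 0.0
px [502. 296.] c 372.7 -105.3 LxS 73.3 15.5 ang 16.7 z 0.022
px [ 21. 296.] c 372.5 344.7 LxS 73.3 17.0 ang -16.7 z 0.022
px [160. 228.] c 438.8 215.2 LxS 66.8 56.7 ang 85.1 z 0.022
px [269. 164.] c 487.8 118.3 LxS 68.5 56.1 ang 0.1 z 0.022
```

Request:
send_rows --pt "0 -8 -60 16 0 0 0" --pt "0 -16 -120 16 0 0 0" --pt "0 -24 -180 16 0 0 0" --pt "0 -32 -240 16 0 0 0" --pt "0 -40 -298 16 0 0 0"

```text
time: 7.52
tool_pos: [0.4447, -0.1806, 0.1708]
eef_rot: [1.0, 0.002, 0.0, 0.0]
ft_force: [1.2, 0.3, -0.3]
finger_gap: 1.0
grip_force: 0.0
```

Request:
send_rows --pt "0 0 -6 0 0 0 0" --pt "0 0 -6 0 0 0 0"

```text
time: 7.78
tool_pos: [0.4452, -0.1844, 0.1704]
eef_rot: [1.0, 0.001, 0.0, -0.0]
ft_force: [0.5, -0.1, 0.1]
finger_gap: 1.0
grip_force: 0.0
```

Run:
```python
from h import *
st();s=snap('wrist');save('w3.png',s['img'],k=1.2)
rects(s,.038,300)
```

```text
t 7.78 pos [ 445.2 -184.4  170.4] yaxis ang -89.94 zax [ 0.  0. -1.] j [-0.64  0.29  1.72  0.    1.13  0.93] gap 88.0 F [ 0.5 -0.1  0.1] gf 0.0
px [397. 351.] c 271.7 -289.6 LxS 278.4 11.7 ang -89.9 z 0.038
px [493. 298.] c 331.4 -398.4 LxS 79.2 35.8 ang 17.7 z 0.038
px [ 30. 302.] c 331.3 30.4 LxS 79.0 36.7 ang -17.6 z 0.038
px [257. 172.] c 448.1 -186.8 LxS 69.7 55.3 ang 1.1 z 0.038
```

View pics/w3.png

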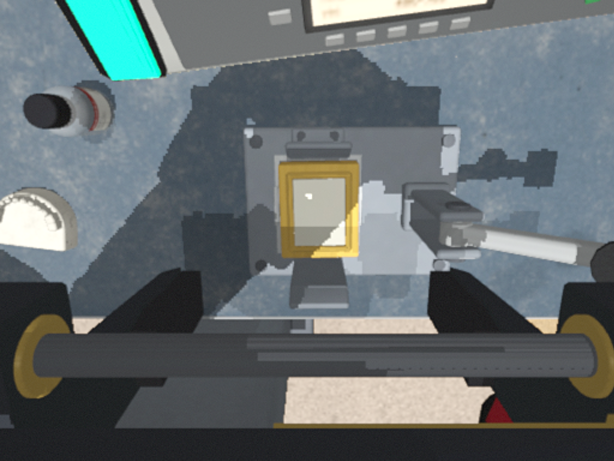

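Request:
send_rows --pt "0 0 50 0 0 0 0" --pt "0 10 110 0 0 0 0" --pt "0 20 170 0 0 0 0" --pt "0 30 230 0 0 0 0" --pt "0 40 290 0 0 0 0"

```text
time: 8.45
tool_pos: [0.4846, 0.109, 0.1707]
eef_rot: [1.0, 0.002, 0.0, -0.0]
ft_force: [0.5, -0.7, -0.2]
finger_gap: 0.997
grip_force: 0.0
```

Request:
send_rows --pt "0 0 11.5 -50 0 0 0" --pt "0 0 11.5 -100 0 0 0" --pt "0 0 11.5 -140 0 0 0" --pt "0 0 11.5 -158 0 0 0" --pt "0 0 11.5 -162 0 0 0"

```text
time: 9.07
tool_pos: [0.4842, 0.1182, 0.0076]
eef_rot: [1.0, 0.001, -0.001, -0.0]
ft_force: [-0.0, 0.3, 0.9]
finger_gap: 1.001
grip_force: 0.0
```

Request:
send_rows --pt "0.5 0 0 0 0 0 0" --pt "0.5 0 0 0 0 0 0" --pt "0.5 0 0 0 0 0 0" --pt "0.5 0 0 0 0 0 0"

```text
time: 9.57
tool_pos: [0.4855, 0.117, 0.0088]
eef_rot: [1.0, -0.0, 0.0, -0.0]
ft_force: [-0.7, 1.9, 4.5]
finger_gap: 0.634
grip_force: 25.0
```

Request:
send_rows --pt "0 0 0 0 0 0 0" --pt "0 0 0 0 0 0 0" --pt "0 0 0 30 0 0 0" --pt "0 0 0 90 0 0 0" --pt "0 0 0 146 0 0 0"

```text
time: 10.2
tool_pos: [0.4849, 0.1167, 0.156]
eef_rot: [1.0, -0.0, -0.0, 0.0]
ft_force: [0.6, 0.0, -0.8]
finger_gap: 0.999
grip_force: 0.0
```

Run:
```python
from h import *
st();s=snap('wrist')
rects(s,.022,300,lambda p:p[0]>400)
```

```text
t 10.2 pos [484.9 116.7 156. ] yaxis ang -90.02 zax [-0. -0. -1.] j [ 0.    0.34  1.69 -0.    1.11  1.57] gap 87.9 F [ 0.6  0.  -0.8] gf 0.0
px [153. 225.] c 438.8 215.1 LxS 67.1 56.7 ang 85.2 z 0.022
px [257. 169.] c 487.5 117.4 LxS 69.6 56.1 ang -0.0 z 0.022
```

Request:
send_rows --pt "0 0.3 0.3 -50 0 0 0" --pt "0 0.3 0.3 -100 0 0 0" --pt "0 0.3 0.3 -135 0 0 0" --pt "0 0.3 0.3 -146 0 0 0" --pt "0.2 0.3 0.3 -146 0 0 0" --grip_force 30

```text
time: 10.88
tool_pos: [0.4857, 0.1171, 0.0085]
eef_rot: [1.0, -0.0, -0.0, 0.0]
ft_force: [0.5, -0.3, 0.6]
finger_gap: 0.908
grip_force: 0.0
```

Request:
send_rows --pt "0.5 0 0 0 0 0 0" --pt "0.5 0 0 0 0 0 0" --pt "0.5 0 0 0 0 0 0" --pt "0.5 0 0 15 0 0 0" --pt "0.5 0 0 60 0 0 0"

```text
time: 11.5
tool_pos: [0.4841, 0.1171, 0.0681]
eef_rot: [1.0, -0.0, -0.002, -0.0]
ft_force: [1.2, -0.7, -2.9]
finger_gap: 0.632
grip_force: 30.0
```

Request:
send_rows --pt "0.5 0 0 60 0 0 0.019" --pt "0.5 -10 -60 60 0 0 0.019" --pt "0.5 -20 -120 60 0 0 0.019" --pt "0.5 -30 -180 60 0 0 0.019" --pt "0.5 -39.5 -240 60 0 0 0.019"

```text
time: 12.12
tool_pos: [0.4452, -0.1245, 0.1291]
eef_rot: [1.0, 0.009, 0.0, 0.0]
ft_force: [1.0, -0.7, -3.3]
finger_gap: 0.63
grip_force: 30.0
```

Request:
send_rows --pt "0.5 0 -45 0 0 0 0" --pt "0.5 0 -64 0 0 0 0" --pt "0.5 0 -64 0 0 0 0"

```text
time: 12.5
tool_pos: [0.4458, -0.1871, 0.1285]
eef_rot: [1.0, 0.009, -0.0, -0.0]
ft_force: [0.1, 1.6, -2.6]
finger_gap: 0.633
grip_force: 30.0
```

Run:
```python
from h import *
st();s=snap('wrist');t=snap('side')
save('w4.png',np.hstack([cv2.resize(s['img'],(400,300)),cv2.resize(t['img'][190:280,220:340],(400,300))]))
rects(s,.038,300,lambda p:p[0]>400)
```

```text
t 12.5 pos [ 445.8 -187.1  128.5] yaxis ang -89.0 zax [-0.  0. -1.] j [-0.64  0.35  1.77  0.    1.03  0.91] gap 55.7 F [ 0.1  1.6 -2.6] gf 29.999065697193146
px [258. 200.] c 430.0 -186.9 LxS 105.9 98.9 ang 1.0 z 0.038
```

View pics/w4.png

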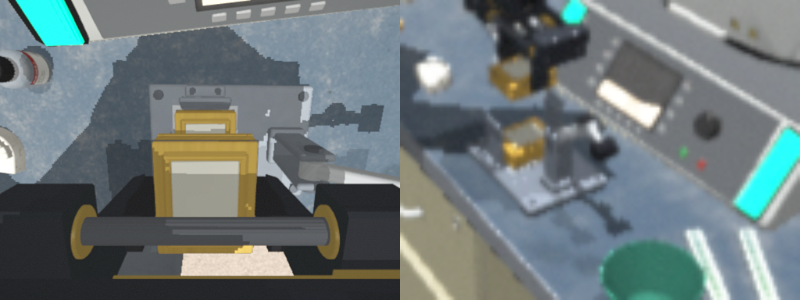

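Run:
```python
from h import *
s=snap('wrist');m=brass(s)
for r in list(range(140,175,4))+list(range(178,250,10)):
    u=np.where(m[r,150:360])[0]+150
    if len(u):
        L,R=u.min(),u.max()
        z=.038 if r<175 else (128.5-8.7+22)/1000
        p=ray(s,[[L-.5,r],[R+.5,r]],z)*1000; print(r,L,R,p[:,0].mean().round(1),'y',p[:,1].round(1),p[:,1].mean().round(2),'w',(p[0,1]-p[1,1]).round(1))
```

```text
144 227 303 481.0 y [-159.5 -213.4] -186.44 w 53.9
148 226 304 478.2 y [-158.8 -214.2] -186.5 w 55.5
152 226 303 475.4 y [-158.7 -213.7] -186.21 w 54.9
156 226 303 472.5 y [-158.7 -213.8] -186.27 w 55.1
160 226 303 469.7 y [-158.7 -214. ] -186.33 w 55.3
164 226 303 466.8 y [-158.7 -214.1] -186.39 w 55.4
168 226 303 463.9 y [-158.6 -214.3] -186.45 w 55.6
172 202 322 460.9 y [-141.4 -228. ] -184.72 w 86.5
178 199 326 481.4 y [-158.8 -210.5] -184.66 w 51.6
188 194 329 477.2 y [-156.7 -212. ] -184.33 w 55.3
198 195 329 472.9 y [-157.  -212.3] -184.62 w 55.3
208 196 328 468.6 y [-157.2 -212.2] -184.7 w 55.0
218 196 328 464.2 y [-157.1 -212.5] -184.78 w 55.4
228 197 328 459.8 y [-157.4 -212.8] -185.08 w 55.4
238 197 327 455.3 y [-157.2 -212.7] -184.96 w 55.5
248 198 326 450.6 y [-157.5 -212.6] -185.05 w 55.1
```

Request:
send_rows --pt "0.5 0 -0.5 -25 0 0 0" --pt "0.5 0 -0.5 -50 0 0 0" --pt "0.5 0 -0.5 -65 0 0 0" --pt "0.5 0 -0.5 -73 0 0 0" --pt "0.5 0 -0.5 -74 0 0 0"

```text
time: 13.28
tool_pos: [0.4461, -0.1871, 0.0544]
eef_rot: [1.0, 0.01, -0.0, -0.0]
ft_force: [0.9, -0.1, -4.1]
finger_gap: 0.629
grip_force: 30.0
```

Request:
send_rows --pt "0.5 0 0 -1.5 0 0 0" --pt "0.5 0 0 -3 0 0 0" --pt "0.5 0 0 -4 0 0 0" --pt "0.5 0 0 -5 0 0 0"

```text
time: 13.78
tool_pos: [0.446, -0.1874, 0.0494]
eef_rot: [1.0, 0.009, 0.0, 0.0]
ft_force: [0.2, -1.4, -3.7]
finger_gap: 0.631
grip_force: 30.0
```

Request:
send_rows --pt "0.5 0 0 -1 0 0 0" --pt "0.5 0 0 -1.8 0 0 0" --pt "0.5 0 0 -2.4 0 0 0"

```text
time: 14.15
tool_pos: [0.446, -0.1873, 0.0471]
eef_rot: [1.0, 0.009, -0.0, -0.0]
ft_force: [-2.9, 2.3, 5.4]
finger_gap: 0.634
grip_force: 30.0
```

Request:
send_rows --pt "0.5 0 0 -0.5 0 0 0" --pt "0.2 0 0 -0.5 0 0 0" --pt "0.15 0 0 -0.5 0 0 0" --pt "0.15 0 0 15 0 0 0" --pt "0.15 0 0 60 0 0 0"

```text
time: 14.78
tool_pos: [0.4453, -0.1869, 0.1072]
eef_rot: [1.0, 0.009, -0.001, -0.001]
ft_force: [1.0, -0.3, 0.2]
finger_gap: 0.85
grip_force: 0.0
```

Request:
send_rows --pt "0.15 0 0 50 0 0 0" --pt "0.15 0 0 86 0 0 0" --pt "0 0 0 86 0 0 0"

```text
time: 15.15
tool_pos: [0.4469, -0.1879, 0.1962]
eef_rot: [1.0, 0.009, 0.003, 0.002]
ft_force: [-0.1, 0.2, 0.4]
finger_gap: 0.942
grip_force: 0.0
```

Run:
```python
from h import *
st();s=snap('wrist');t=snap('side')
save('w5.png',np.hstack([cv2.resize(s['img'],(400,300)),cv2.resize(t['img'][190:280,220:340],(400,300))]))
rects(s,.060,300,lambda p:p[0]>400)
```

```text
t 15.15 pos [ 446.9 -187.9  196.2] yaxis ang -88.92 zax [ 0.005 -0.004 -1.   ] j [-0.64  0.26  1.68  0.    1.19  0.91] gap 82.9 F [-0.1  0.2  0.4] gf 0.0
px [262. 170.] c 448.8 -186.9 LxS 72.0 55.7 ang 1.0 z 0.06
```

View pics/w5.png

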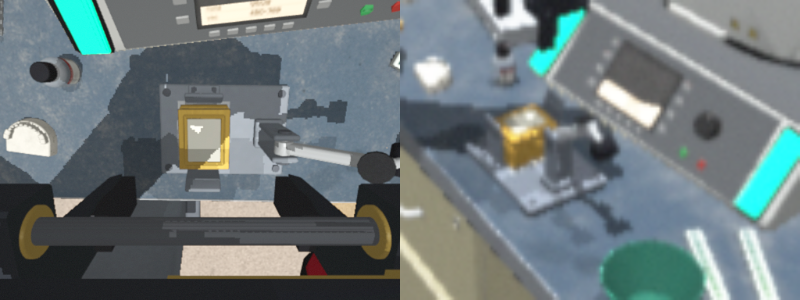

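The left pane shows the ring sitting squarely on the base at (204,137). The lid is next.

Request:
send_rows --pt "0 0 50 0 0 0 0.17" --pt "0 0 105 0 0 0 0.34" --pt "0 0 160 0 0 0 0.51" --pt "0 0 210 0 0 0 0.68" --pt "0 -5 260 0 0 0 0.85"

```text
time: 15.88
tool_pos: [0.4403, 0.0743, 0.1919]
eef_rot: [0.906, 0.423, -0.001, -0.001]
ft_force: [0.9, 0.4, -0.4]
finger_gap: 1.0
grip_force: 0.0
```

Request:
send_rows --pt "0 0 45 0 0 0 0.17" --pt "0 -5 90 -10 0 0 0.34" --pt "0 -5 140 -30 0 0 0.51" --pt "0 -5 144 -49 0 0 0.625" --pt "0 -5 144 -49 0 0 0.625"

```text
time: 16.5
tool_pos: [0.4347, 0.2167, 0.142]
eef_rot: [0.734, 0.679, -0.002, -0.001]
ft_force: [0.4, 0.4, 0.3]
finger_gap: 0.998
grip_force: 0.0
```

Run:
```python
from h import *
st();s=snap('wrist')
rects(s,.012,300,lambda p:p[0]>350)
```

```text
t 16.5 pos [434.7 216.7 142. ] yaxis ang -4.42 zax [-0.005 -0.001 -1.   ] j [ 0.22  0.33  1.74 -0.    1.07  0.3 ] gap 87.8 F [0.4 0.4 0.3] gf 0.0
px [369. 352.] c 525.8 37.3 LxS 275.7 10.4 ang -4.3 z 0.012
px [492. 296.] c 638.0 87.9 LxS 77.7 35.1 ang -76.7 z 0.012
px [257. 173.] c 433.1 220.1 LxS 67.8 55.7 ang 85.6 z 0.012
```

Request:
send_rows --pt "0 -0.7 1 -50 0 0 0" --pt "0 -0.7 1 -95 0 0 0" --pt "0 -0.7 1 -125 0 0 0" --pt "0 -0.7 1 -137 0 0 0" --pt "0 -0.7 1 -138 0 0 0"

```text
time: 17.18
tool_pos: [0.4357, 0.2174, 0.0063]
eef_rot: [0.734, 0.679, 0.0, 0.0]
ft_force: [-0.2, -0.6, 0.2]
finger_gap: 1.002
grip_force: 0.0
```

Request:
send_rows --pt "0.4 0 0 -0.5 0 0 0" --pt "0.5 0 0 -0.5 0 0 0" --pt "0.5 0 0 -0.5 0 0 0" --pt "0.5 0 0 -0.5 0 0 0" --grip_force 20

```text
time: 17.68
tool_pos: [0.4351, 0.2177, 0.0057]
eef_rot: [0.734, 0.679, -0.0, -0.0]
ft_force: [-2.4, -0.2, 5.0]
finger_gap: 0.632
grip_force: 20.0
```

```bash
python3 -c "
from h import *
st()"
```

```text
t 17.68 pos [435.1 217.7   5.7] yaxis ang -4.41 zax [-0. -0. -1.] j [0.22 0.56 1.84 0.   0.74 0.3 ] gap 55.6 F [-2.4 -0.2  5. ] gf 20.000606775283813
```

Request:
send_rows --pt "0.5 0 0 10 0 0 0" --pt "0.5 0 0 50 0 0 0" --pt "0.5 0 0 100 0 0 0" --pt "0.5 0 -35 130 0 0 -0.16" --pt "0.5 0 -80 130 0 0 -0.33"

```text
time: 18.3
tool_pos: [0.4363, 0.1372, 0.138]
eef_rot: [0.836, 0.548, 0.002, 0.001]
ft_force: [1.0, -0.1, -2.2]
finger_gap: 0.632
grip_force: 20.0
```

Request:
send_rows --pt "0.5 2 -55 0 0 0 -0.17" --pt "0.5 4 -110 0 0 0 -0.34" --pt "0.5 6 -165 0 0 0 -0.51" --pt "0.5 8 -220 0 0 0 -0.68" --pt "0.5 10.9 -260 0 0 0 -0.85"

```text
time: 18.92
tool_pos: [0.446, -0.1246, 0.136]
eef_rot: [0.988, 0.153, 0.0, 0.0]
ft_force: [0.5, -0.3, -1.4]
finger_gap: 0.63
grip_force: 20.0
```

Request:
send_rows --pt "0.5 0 -40 0 0 0 -0.16" --pt "0.5 0 -65 0 0 0 -0.297" --pt "0.5 0 -65 0 0 0 -0.297" --pt "0.5 0 -65 0 0 0 -0.297"

```text
time: 19.42
tool_pos: [0.4461, -0.1866, 0.1356]
eef_rot: [1.0, 0.01, -0.0, -0.0]
ft_force: [-0.5, 0.2, -1.2]
finger_gap: 0.633
grip_force: 20.0
```

Run:
```python
from h import *
o=st();s=snap('wrist');m=brass(s);zz=o['tool_pos'][2]
save('w6.png',s['img'],k=1)
for r in list(range(120,260,6)):
    u=np.where(m[r,150:360])[0]+150
    if len(u):
        L,R=u.min(),u.max(); print(r,L,R,end=' ')
        for z in(.060,zz-.0057+.012):
            p=ray(s,[[L-.5,r],[R+.5,r]],z)*1000; print('|x',p[:,0].mean().round(1),'y',p[:,1].mean().round(2),'w',(p[0,1]-p[1,1]).round(1),end=' ')
        print()
```

```text
t 19.43 pos [ 446.1 -186.6  135.6] yaxis ang -88.9 zax [-0.  0. -1.] j [-0.64  0.34  1.76  0.    1.05  0.91] gap 55.7 F [-0.5  0.2 -1.2] gf 19.999430179595947
144 226 301 |x 483.2 y -186.32 w 49.9 |x 494.3 y -185.81 w 31.5 
150 222 305 |x 479.2 y -186.4 w 55.4 |x 491.8 y -185.86 w 34.9 
156 222 305 |x 475.3 y -186.47 w 55.6 |x 489.3 y -185.91 w 35.1 
162 222 305 |x 471.2 y -186.56 w 55.9 |x 486.7 y -185.96 w 35.3 
168 202 323 |x 467.1 y -185.97 w 81.6 |x 484.2 y -185.59 w 51.5 
174 198 327 |x 463.0 y -186.05 w 87.3 |x 481.6 y -185.64 w 55.1 
180 197 326 |x 458.9 y -185.45 w 87.7 |x 479.0 y -185.26 w 55.4 
186 198 326 |x 454.7 y -185.87 w 87.5 |x 476.3 y -185.52 w 55.2 
192 198 326 |x 450.5 y -185.95 w 87.9 |x 473.6 y -185.57 w 55.5 
198 198 326 |x 446.2 y -186.03 w 88.3 |x 471.0 y -185.62 w 55.7 
204 199 325 |x 441.9 y -186.11 w 87.3 |x 468.2 y -185.68 w 55.1 
210 199 325 |x 437.5 y -186.19 w 87.8 |x 465.5 y -185.73 w 55.4 
216 199 325 |x 433.1 y -186.27 w 88.2 |x 462.7 y -185.78 w 55.7 
222 200 324 |x 428.7 y -186.35 w 87.2 |x 459.9 y -185.83 w 55.0 
228 200 325 |x 424.2 y -186.79 w 88.4 |x 457.1 y -186.11 w 55.8 
234 200 324 |x 419.7 y -186.52 w 88.1 |x 454.2 y -185.94 w 55.6 
240 201 324 |x 415.1 y -186.96 w 87.8 |x 451.4 y -186.22 w 55.4 
246 201 323 |x 410.5 y -186.69 w 87.5 |x 448.4 y -186.05 w 55.2 
252 201 323 |x 405.9 y -186.78 w 88.0 |x 445.5 y -186.1 w 55.5 
258 202 323 |x 401.2 y -187.23 w 87.7 |x 442.5 y -186.38 w 55.3
```

Request:
send_rows --pt "0.5 0 -0.8 -25 0 0 0" --pt "0.5 0 -0.8 -45 0 0 0" --pt "0.5 0 -0.8 -57 0 0 0" --pt "0.5 0 -0.8 -62 0 0 0" --pt "0.5 0 -0.8 -63 0 0 0"

```text
time: 20.1
tool_pos: [0.4464, -0.1881, 0.0727]
eef_rot: [1.0, 0.009, 0.0, 0.0]
ft_force: [-1.1, -0.3, -1.6]
finger_gap: 0.634
grip_force: 20.0
```

Request:
send_rows --pt "0.5 0 0 -1.5 0 0 0" --pt "0.5 0 0 -2.5 0 0 0" --pt "0.5 0 0 -3.5 0 0 0" --pt "0.5 0 0 -4.5 0 0 0"

```text
time: 20.6
tool_pos: [0.4462, -0.1882, 0.0679]
eef_rot: [1.0, 0.008, 0.0, 0.0]
ft_force: [0.4, 0.3, -1.8]
finger_gap: 0.632
grip_force: 20.0
```

Request:
send_rows --pt "0.5 0 0.4 -1 0 0 0" --pt "0.5 0 0.4 -1.8 0 0 0" --pt "0.5 0 0.4 -2.5 0 0 0"

```text
time: 20.98
tool_pos: [0.4462, -0.1877, 0.0659]
eef_rot: [1.0, 0.008, -0.0, 0.0]
ft_force: [-4.3, 2.0, 11.8]
finger_gap: 0.628
grip_force: 20.0
```

Request:
send_rows --pt "0.4 0 0 0.3 0 0 0" --pt "0.2 0 0 0.3 0 0 0" --pt "0.15 0 0 0.3 0 0 0" --pt "0.15 0 0 20 0 0 0" --pt "0.15 0 0 70 0 0 0"

```text
time: 21.6
tool_pos: [0.4454, -0.1872, 0.1348]
eef_rot: [1.0, 0.008, -0.002, -0.001]
ft_force: [0.3, 0.2, 1.2]
finger_gap: 0.852
grip_force: 0.0
```

Request:
send_rows --pt "0.15 0 0 50 0 0 0" --pt "0.15 0 0 80 0 0 0" --pt "0.15 0 0 80 0 0 0"

```text
time: 21.98
tool_pos: [0.4469, -0.1882, 0.2171]
eef_rot: [1.0, 0.008, 0.002, 0.001]
ft_force: [-0.6, 0.9, -0.9]
finger_gap: 0.847
grip_force: 0.0
```

Run:
```python
from h import *
st();s=snap('wrist');t=snap('side');a=snap('top')
save('w7.png',np.vstack([np.hstack([cv2.resize(s['img'],(400,300)),cv2.resize(t['img'][190:280,220:340],(400,300))]),cv2.resize(a['img'][190:250,290:450],(800,300),interpolation=2)]))
rects(s,.072,300,lambda p:p[0]>400)
import pickle;pickle.dump((s,t,a),open('p.pkl','wb'))
```

```text
t 21.98 pos [ 446.9 -188.2  217.1] yaxis ang -89.03 zax [ 0.004 -0.003 -1.   ] j [-0.64  0.24  1.65  0.    1.25  0.91] gap 74.6 F [-0.6  0.9 -0.9] gf 0.0
px [259. 176.] c 449.8 -187.3 LxS 71.2 55.8 ang 0.9 z 0.072
```

View pics/w7.png

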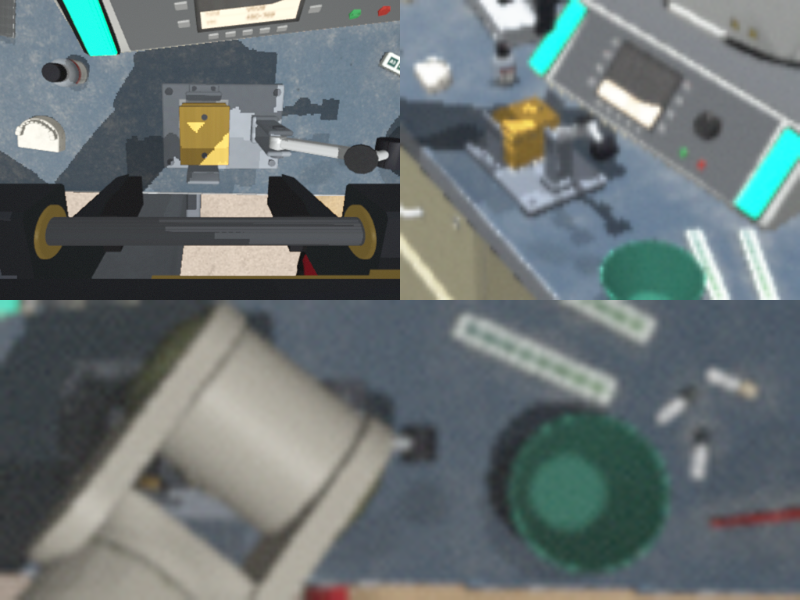

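The lid sits squarely on the pile (left pane, (205,135)). The press arm points right, with its pad at (362,158) and the black grip at about (388,150). I am going above the grip next.

Request:
send_rows --pt "0 0 -20 0 0 0 0.17" --pt "0 0 -55 0 0 0 0.34" --pt "0 0 -90 0 0 0 0.51" --pt "0 2 -130 0 0 0 0.68" --pt "0 2 -150 0 0 0 0.85"

```text
time: 22.75
tool_pos: [0.4477, -0.3392, 0.2135]
eef_rot: [0.907, 0.422, -0.0, -0.001]
ft_force: [0.2, 0.1, 0.3]
finger_gap: 0.995
grip_force: 0.0
```

Request:
send_rows --pt "0 0 -10 10 0 0 0.17" --pt "0 0 -22 20 0 0 0.34" --pt "0 0 -22 20 0 0 0.51" --pt "0 0 -22 20 0 0 0.68" --pt "0 0 -22 20 0 0 0.721"

```text
time: 23.38
tool_pos: [0.4479, -0.3595, 0.2336]
eef_rot: [0.7, 0.714, 0.0, -0.001]
ft_force: [-1.0, -0.4, -0.2]
finger_gap: 0.999
grip_force: 0.0
```

Run:
```python
from h import *
st();s=snap('wrist')
save('w8.png',s['img'],k=1.5)
import pickle;pickle.dump(s,open('p2.pkl','wb'))
```

```text
t 23.38 pos [ 447.9 -359.5  233.6] yaxis ang 1.13 zax [-0.002  0.002 -1.   ] j [-0.88  0.43  1.35  0.    1.37 -0.9 ] gap 87.9 F [-1.  -0.4 -0.2] gf 0.0
```

View pics/w8.png

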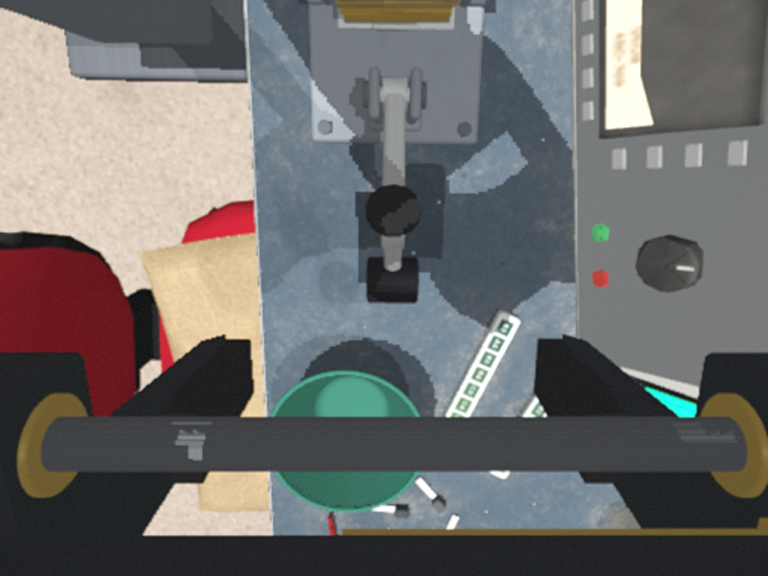

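Run:
```python
from h import *
import pickle
s=pickle.load(open('p2.pkl','rb'));S,T,A=pickle.load(open('p.pkl','rb'))
g=cv2.cvtColor(s['img'],cv2.COLOR_RGB2GRAY)[165:206,235:290]
m=(g<55).astype(np.uint8);n,l,stt,c=cv2.connectedComponentsWithStats(m);print(stt[1:],c[1:]+[235,165])
P=cloud(s);print('depth',np.nanmedian(P[178:196,252:274].reshape(-1,3),0))
uv=[262,187.3]
for z in (.10,.11,.115,.12,.125,.13,.135,.14):
    p=ray(s,[uv],z)[0]*1000-[-.9,2.4,0]; r=np.hypot(p[1]+267.4,p[2]-88); print(z,p.round(1),'r',r.round(1),'elev',np.degrees(np.arctan2(p[2]-88,-267.4-p[1])).round(1), 'top',(ray(A,[[373,218.4]],z)[0]*1000).round(1))
```

```text
[[  9   5  35  32 891]] [[261.00448934 186.70258137]]
depth [ 0.44909932 -0.35672432  0.13848937]
0.1 [ 449.5 -370.1  100. ] r 103.4 elev 6.7 top [ 447.6 -364.5  100. ]
0.11 [ 449.5 -367.5  110. ] r 102.5 elev 12.4 top [ 447.5 -362.1  110. ]
0.115 [ 449.5 -366.1  115. ] r 102.4 elev 15.3 top [ 447.4 -360.8  115. ]
0.12 [ 449.5 -364.8  120. ] r 102.5 elev 18.2 top [ 447.3 -359.6  120. ]
0.125 [ 449.4 -363.5  125. ] r 102.9 elev 21.1 top [ 447.2 -358.4  125. ]
0.13 [ 449.4 -362.1  130. ] r 103.6 elev 23.9 top [ 447.1 -357.1  130. ]
0.135 [ 449.4 -360.8  135. ] r 104.6 elev 26.7 top [ 447.1 -355.9  135. ]
0.14 [ 449.4 -359.5  140. ] r 105.7 elev 29.5 top [ 447.  -354.7  140. ]
```

Run:
```python
from h import *
import pickle
from scipy.optimize import least_squares
s=pickle.load(open('p2.pkl','rb'))
P=cloud(s)
print('pad depth',np.nanmedian(P[133:146,254:270].reshape(-1,3),0)*1000, 'hinge-col', np.nanmedian(P[60:66,258:268].reshape(-1,3),0)*1000)
def proj(p):
    q=(np.asarray(p)/1000-s['eye'])@s['R']; return s['K'][1,1]*(-q[1])/(-q[2])+s['K'][1,2]
def f(x,vp=139.3,vg=187.0):
    th,hy=x; o=[]
    for r,a,v in((81.6,191.3,vp),(100.9,165.1,vg)):
        t=np.radians(a)-th; o.append(proj([449,hy-r*np.cos(t),88+r*np.sin(t)])-v)
    return o
for vp in(137.5,138.5,139.5,140.5):
    r=least_squares(f,[2.5,-265],kwargs=dict(vp=vp)); th,hy=r.x; t=np.radians(165.1)-th; print(vp,r.x,r.cost,'grip',hy-100.9*np.cos(t)-2.4,88+100.9*np.sin(t))
```

```text
pad depth [ 447.46320931 -320.44726178  150.232434  ] hinge-col [ 447.44803138 -266.4259092    97.62012282]
137.5 [   2.45231323 -267.73856998] 6.462348535570529e-27 grip -361.8857696570783 129.9912056376175
138.5 [   2.46913389 -267.45765603] 2.0194839173657902e-27 grip -362.2981630664868 128.44209018548355
139.5 [   2.48580776 -267.20801214] 8.077935669463161e-27 grip -362.70996444516175 126.89519863881577
140.5 [   2.50234933 -266.98876957] 2.0194839173657902e-27 grip -363.12134308588713 125.3498950658525
```

The grip's black cylinder is at about (262,187) raw and the pad at (262,139). Solving the hinge geometry gives an arm angle of about 2.47 rad and the grip centre at about (449, −362, 128) mm. I will grip its flat ends and swing it along the arc.

Request:
send_rows --pt "0 1.1 -2 -40 0 0 0" --pt "0 1.1 -2 -75 0 0 0" --pt "0 1.1 -2 -100 0 0 0" --pt "0 1.1 -2 -113 0 0 0" --pt "0 1.1 -2 -117 0 0 0" --grip_force 12

```text
time: 24.05
tool_pos: [0.4492, -0.3616, 0.1177]
eef_rot: [0.701, 0.713, 0.0, -0.001]
ft_force: [0.3, 0.6, 1.1]
finger_gap: 1.0
grip_force: 0.0
```

Request:
send_rows --pt "0.4 0 0 0 0 0 0" --pt "0.7 0 0 0 0 0 0" --pt "0.8 0 0 0 0 0 0" --pt "0.8 0 0 0 0 0 0" --pt "0.8 0 0 0 0 0 0"

```text
time: 24.68
tool_pos: [0.4493, -0.3618, 0.1185]
eef_rot: [0.701, 0.713, -0.0, 0.0]
ft_force: [0.4, 0.0, -0.5]
finger_gap: 0.454
grip_force: 0.0
```

Run:
```python
from h import *
o=st()
for hy in(-268.5,):
  p0=None
  for th in np.r_[2.475:0:-0.1, 0.05,0]:
    t=np.radians(165.1)-th; y,z=hy-101*np.cos(t),88+101*np.sin(t)
    if p0 is None:p0=(y,z)
    print(round(th,3),round(-0.0175*(y-p0[0]),1),round(y-p0[0],1),round(z-p0[1],1))
```

```text
t 24.68 pos [ 449.3 -361.8  118.5] yaxis ang 0.97 zax [ 0. -0. -1.] j [-0.88  0.54  1.49 -0.    1.11 -0.9 ] gap 39.9 F [ 0.4  0.  -0.5] gf 0.0
2.475 -0.0 0.0 0.0
2.375 -0.1 4.5 9.1
2.275 -0.2 9.8 17.6
2.175 -0.3 15.9 25.6
2.075 -0.4 22.9 33.0
1.975 -0.5 30.5 39.6
1.875 -0.7 38.8 45.4
1.775 -0.8 47.5 50.4
1.675 -1.0 56.8 54.4
1.575 -1.2 66.4 57.6
1.475 -1.3 76.3 59.7
1.375 -1.5 86.3 60.9
1.275 -1.7 96.4 61.0
1.175 -1.9 106.4 60.1
1.075 -2.0 116.4 58.3
0.975 -2.2 126.0 55.4
0.875 -2.4 135.4 51.6
0.775 -2.5 144.3 46.9
0.675 -2.7 152.7 41.3
0.575 -2.8 160.6 34.9
0.475 -2.9 167.7 27.8
0.375 -3.0 174.1 20.0
0.275 -3.1 179.7 11.6
0.175 -3.2 184.4 2.6
0.075 -3.3 188.2 -6.7
0.05 -3.3 189.0 -9.1
0.0 -3.3 190.4 -14.0
```

Still closing.

Request:
send_rows --pt "0.8 0 0 -1 0 0 0" --pt "0.8 0 0 -1 0 0 0" --pt "0.8 0 0 -1 0 0 0" --grip_force 12

```text
time: 25.05
tool_pos: [0.4471, -0.362, 0.1169]
eef_rot: [0.701, 0.713, -0.001, -0.002]
ft_force: [-12.8, -1.9, 2.1]
finger_gap: 0.294
grip_force: 12.0
```

Request:
send_rows --pt "0.8 -2.2 0 0 0 0 0" --pt "0.8 -2.2 4.5 9.1 0 0 0" --pt "0.8 -2.3 9.8 17.6 0 0 0" --pt "0.8 -2.3 15.9 25.6 0 0 0" --pt "0.8 -2.3 22.9 33 0 0 0"

```text
time: 25.68
tool_pos: [0.4468, -0.3385, 0.151]
eef_rot: [0.701, 0.713, -0.0, 0.0]
ft_force: [-1.2, -3.9, -4.4]
finger_gap: 0.296
grip_force: 12.0
```

Request:
send_rows --pt "0.8 -0.1 7.6 6.6 0 0 0" --pt "0.8 -0.2 15.9 12.4 0 0 0" --pt "0.8 -0.3 24.6 17.4 0 0 0" --pt "0.8 -0.4 33.9 21.4 0 0 0" --pt "0.8 -0.5 43.5 24.6 0 0 0"

```text
time: 26.3
tool_pos: [0.4466, -0.295, 0.1758]
eef_rot: [0.701, 0.713, -0.0, 0.001]
ft_force: [-1.7, -4.2, -0.4]
finger_gap: 0.298
grip_force: 12.0
```

Request:
send_rows --pt "0.8 -0.1 9.9 2.1 0 0 0" --pt "0.8 -0.2 19.9 3.3 0 0 0" --pt "0.8 -0.3 30 3.4 0 0 0" --pt "0.8 -0.4 40 2.5 0 0 0" --pt "0.8 -0.5 50 0.7 0 0 0"

```text
time: 26.92
tool_pos: [0.4463, -0.2448, 0.1768]
eef_rot: [0.701, 0.713, 0.0, 0.001]
ft_force: [-1.5, -2.5, 5.2]
finger_gap: 0.293
grip_force: 12.0
```

Request:
send_rows --pt "0.8 -0.2 9.6 -2.9 0 0 0" --pt "0.8 -0.3 19 -6.7 0 0 0" --pt "0.8 -0.4 27.9 -11.4 0 0 0" --pt "0.8 -0.5 36.3 -17 0 0 0" --pt "0.8 -0.6 44.2 -23.4 0 0 0"

```text
time: 27.55
tool_pos: [0.446, -0.1999, 0.153]
eef_rot: [0.701, 0.713, 0.001, 0.0]
ft_force: [1.4, 0.6, 3.9]
finger_gap: 0.291
grip_force: 12.0
```

Request:
send_rows --pt "0.8 -0.1 3.7 -3.5 0 0 0" --pt "0.8 -0.1 7.1 -7.1 0 0 0" --pt "0.8 -0.2 10.4 -10.9 0 0 0" --pt "0.8 -0.2 13.5 -14.9 0 0 0" --pt "0.8 -0.3 19.1 -23.3 0 0 0"

```text
time: 28.18
tool_pos: [0.4458, -0.1811, 0.1296]
eef_rot: [0.701, 0.713, 0.001, 0.001]
ft_force: [3.3, 1.4, 3.3]
finger_gap: 0.294
grip_force: 12.0
```

Request:
send_rows --pt "0.8 0 2.4 -4.4 0 0 0" --pt "0.8 0 4.7 -9 0 0 0" --pt "0.8 -0.1 6.6 -13.6 0 0 0" --pt "0.8 -0.1 8.5 -18.3 0 0 0" --pt "0.8 -0.1 9.3 -20.7 0 0 0"

```text
time: 28.8
tool_pos: [0.4457, -0.1719, 0.1085]
eef_rot: [0.701, 0.713, 0.001, 0.0]
ft_force: [4.6, 2.8, 2.8]
finger_gap: 0.294
grip_force: 12.0
```

Request:
send_rows --pt "0.8 0 0.3 -1 0 0 0" --pt "0.8 0 0.6 -2 0 0 0"

```text
time: 29.05
tool_pos: [0.4457, -0.1713, 0.1066]
eef_rot: [0.701, 0.713, 0.001, 0.0]
ft_force: [5.1, 3.4, 3.1]
finger_gap: 0.295
grip_force: 12.0
```

Request:
send_rows --pt "0.8 0.1 0.2 -1 0 0 0" --pt "0.8 0.2 0.4 -2 0 0 0"

```text
time: 29.3
tool_pos: [0.4457, -0.1708, 0.1045]
eef_rot: [0.701, 0.713, 0.001, 0.0]
ft_force: [4.2, 4.0, 3.4]
finger_gap: 0.294
grip_force: 12.0
```

Request:
send_rows --pt "0.8 0.1 0.2 -0.7 0 0 0" --pt "0.8 0.2 0.3 -1.4 0 0 0"

```text
time: 29.55
tool_pos: [0.4457, -0.1704, 0.103]
eef_rot: [0.701, 0.713, 0.001, -0.0]
ft_force: [3.2, 4.3, 2.4]
finger_gap: 0.292
grip_force: 12.0
```

Request:
send_rows --pt "0.8 0.1 0.1 -0.6 0 0 0" --pt "0.8 0.2 0.2 -1.2 0 0 0"

```text
time: 29.8
tool_pos: [0.4457, -0.1701, 0.1017]
eef_rot: [0.701, 0.713, 0.001, -0.001]
ft_force: [1.3, 5.0, 2.5]
finger_gap: 0.295
grip_force: 12.0
```

Request:
send_rows --pt "0.8 0 0 -0.6 0 0 0" --pt "0.8 0 0 -1.2 0 0 0"

```text
time: 30.05
tool_pos: [0.4457, -0.1699, 0.1005]
eef_rot: [0.701, 0.713, 0.001, -0.001]
ft_force: [2.7, 7.6, 3.3]
finger_gap: 0.296
grip_force: 12.0
```

Run:
```python
from h import *
st();s=snap('wrist');t=snap('side')
save('w9.png',np.hstack([cv2.resize(s['img'],(400,300)),cv2.resize(t['img'][200:260,225:305],(400,300),interpolation=2)]))
```

```text
t 30.05 pos [ 445.7 -169.9  100.5] yaxis ang 0.96 zax [ 0.     0.002 -1.   ] j [-0.61  0.37  1.81  0.    0.96 -0.63] gap 26.0 F [2.7 7.6 3.3] gf 12.001514872536063
```

View pics/w9.png

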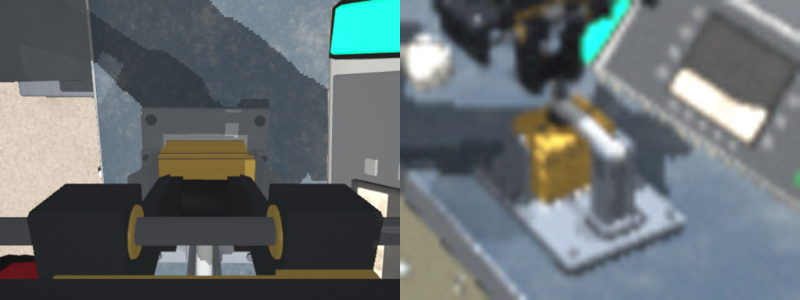

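Request:
send_rows --pt "0.8 0 0.6 -0.6 0 0 0" --pt "0.8 0 1 -1.2 0 0 0"

```text
time: 30.4
tool_pos: [0.4457, -0.1696, 0.0993]
eef_rot: [0.701, 0.713, 0.0, -0.0]
ft_force: [3.0, 4.9, 2.8]
finger_gap: 0.292
grip_force: 12.0
```

Request:
send_rows --pt "0.8 0 0.2 -0.7 0 0 0" --pt "0.8 0 0.4 -1.4 0 0 0"

```text
time: 30.65
tool_pos: [0.4457, -0.1694, 0.0983]
eef_rot: [0.701, 0.713, 0.0, -0.0]
ft_force: [-0.2, 6.1, 11.8]
finger_gap: 0.292
grip_force: 12.0
```

Request:
send_rows --pt "0.8 0 0.2 -0.5 0 0 0" --pt "0.8 0 0.3 -1 0 0 0"

```text
time: 30.9
tool_pos: [0.4457, -0.1694, 0.098]
eef_rot: [0.701, 0.713, 0.0, 0.0]
ft_force: [-3.6, 4.2, 18.6]
finger_gap: 0.295
grip_force: 12.0
```

Contact: vertical force jumped from about 3 N to 12 N and then 19 N. I am relaxing, letting go and backing off.

Request:
send_rows --pt "0.8 0 0 0.8 0 0 0" --pt "0.6 0 0 0.8 0 0 0" --pt "0.3 0 0 0.8 0 0 0" --pt "0.3 0 0 0.8 0 0 0" --pt "0.3 0 0 0.8 0 0 0"

```text
time: 31.52
tool_pos: [0.4455, -0.1695, 0.0976]
eef_rot: [0.701, 0.713, -0.0, -0.0]
ft_force: [0.2, -0.6, -0.3]
finger_gap: 0.699
grip_force: 0.0
```

```bash
python3 -c "
from h import *
st()"
```

```text
t 31.52 pos [ 445.5 -169.5   97.6] yaxis ang 0.97 zax [-0.  0. -1.] j [-0.61  0.38  1.82 -0.    0.95 -0.63] gap 61.5 F [ 0.2 -0.6 -0.3] gf 0.0
```

Request:
send_rows --pt "0.3 0 0 15 0 0 0" --pt "0.3 0 0 40 0 0 0" --pt "0.3 0 0 80 0 0 0" --pt "0.3 0 0 120 0 0 0" --pt "0.2 -5 40 140 0 0 0"

```text
time: 32.15
tool_pos: [0.4411, -0.1305, 0.2406]
eef_rot: [0.702, 0.712, 0.0, 0.002]
ft_force: [-0.4, 0.4, 0.5]
finger_gap: 0.784
grip_force: 0.0
```

Request:
send_rows --pt "0.2 -10 50 0 0 0 0" --pt "0.2 -20 105 0 0 0 0" --pt "0.2 -30 160 0 0 0 0" --pt "0.2 -40 220 0 0 0 0" --pt "0.2 -40 220 0 0 0 0"

```text
time: 32.78
tool_pos: [0.3996, 0.0935, 0.2388]
eef_rot: [0.699, 0.715, 0.001, 0.0]
ft_force: [-0.3, -0.7, 0.1]
finger_gap: 0.799
grip_force: 0.0
```

Run:
```python
from h import *
st();a=snap('top');t=snap('side')
save('w10.png',np.vstack([np.hstack([cv2.resize(a['img'][195:243,288:352],(400,300),interpolation=2),cv2.resize(t['img'][205:253,230:294],(400,300),interpolation=2)]),cv2.resize(a['img'][135:245,150:430],(764,300),interpolation=2).copy() if 0 else cv2.resize(a['img'][140:245,150:430],(800,300),interpolation=2)]))
rects(a,.072,60,lambda p:abs(p[1]+187)<60)
# grip height: dark blob side/top ray gap
import pickle;pickle.dump((a,t),open('p3.pkl','wb'))
```

```text
t 32.77 pos [399.6  93.5 238.8] yaxis ang 1.32 zax [ 0.001  0.    -1.   ] j [-0.06  0.06  1.81  0.    1.27 -0.08] gap 70.3 F [-0.3 -0.7  0.1] gf 0.0
px [321. 223.] c 426.1 -186.2 LxS 57.1 28.5 ang -88.9 z 0.072
px [321. 211.] c 469.2 -185.4 LxS 57.2 28.6 ang -88.9 z 0.072
```

View pics/w10.png

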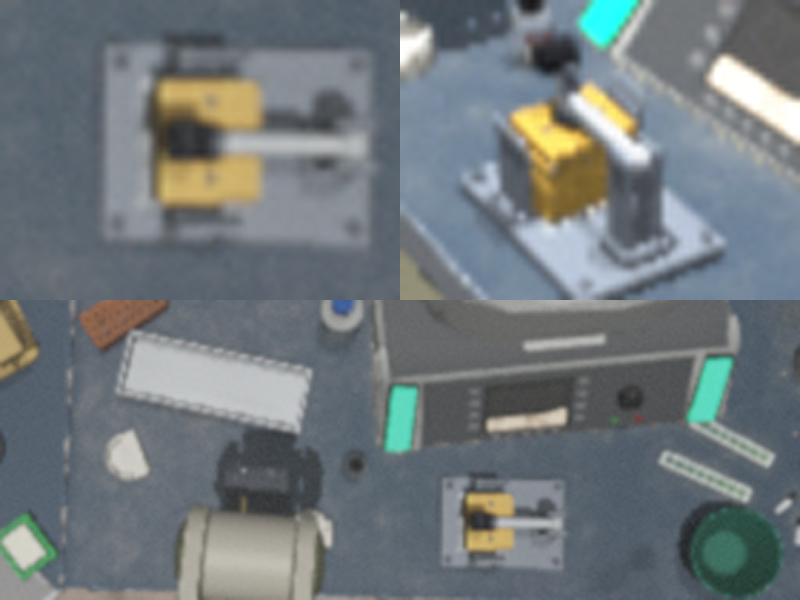

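The top pane shows the pad arm over the lid, the pile square and the bystanders in place. To be sure the pad really rests on the lid, I will tap the grip gently from above with the fingers shut.

Request:
send_rows --pt "1 9 -53 0 0 0 0" --pt "1 18 -106 0 0 0 0" --pt "1 27 -160 0 0 0 0" --pt "1 36 -212 0 0 0 0" --pt "1 46 -264 0 0 0 0" --grip_force 20

```text
time: 33.5
tool_pos: [0.446, -0.1772, 0.2382]
eef_rot: [0.702, 0.712, -0.0, 0.0]
ft_force: [1.0, 0.3, 0.2]
finger_gap: 0.256
grip_force: 0.0
```

Request:
send_rows --pt "1 0 0 -40 0 0 0" --pt "1 0 0 -75 0 0 0" --pt "1 0 0 -95 0 0 0" --pt "1 0 0 -104 0 0 0" --pt "1 0 0 -106 0 0 0"

```text
time: 34.12
tool_pos: [0.4465, -0.1744, 0.1319]
eef_rot: [0.702, 0.713, -0.0, 0.0]
ft_force: [0.2, 0.4, 0.6]
finger_gap: 0.003
grip_force: 0.0
```

Request:
send_rows --pt "1 0 0 -1 0 0 0" --pt "1 0 0 -2 0 0 0" --pt "1 0 0 -3 0 0 0" --pt "1 0 0 -4 0 0 0"

```text
time: 34.62
tool_pos: [0.4467, -0.1735, 0.1278]
eef_rot: [0.701, 0.713, 0.0, 0.0]
ft_force: [-0.1, -0.0, -0.1]
finger_gap: 0.008
grip_force: 0.0
```

Request:
send_rows --pt "1 0 2 -0.7 0 0 0" --pt "1 0 2 -1.4 0 0 0" --pt "1 0 2 -2 0 0 0"

```text
time: 35.0
tool_pos: [0.4466, -0.1713, 0.1263]
eef_rot: [0.701, 0.713, 0.0, -0.0]
ft_force: [-3.2, 3.5, 10.6]
finger_gap: 0.008
grip_force: 5.7
```

The grip top is at 126.3 mm (126 mm expected at angle 0), and it holds 10 N without yielding, so the pad rests on the lid. I am backing off and handing in.

Request:
send_rows --pt "1 0 0 5 0 0 0" --pt "1 0 0 40 0 0 0" --pt "1 0 0 90 0 0 0" --pt "1 -10 40 115 0 0 0" --pt "1 -10 40 115 0 0 0"

```text
time: 35.62
tool_pos: [0.4368, -0.1305, 0.2426]
eef_rot: [0.7, 0.714, 0.0, 0.002]
ft_force: [0.1, -0.8, 0.9]
finger_gap: 0.012
grip_force: 0.0
```

```bash
python3 -c "
from h import *
st(); print(arm.hand_in())"
```

```text
t 35.62 pos [ 436.8 -130.5  242.6] yaxis ang 1.09 zax [ 0.003 -0.002 -1.   ] j [-0.55  0.15  1.69  0.    1.29 -0.57] gap 1.0 F [ 0.1 -0.8  0.9] gf 0.0
the job is handed in; nothing more can be done
None
```

The flask is closed and handed in at 35.6 s: ring and lid are seated squarely, the press pad rests on the lid, and the arm is clear of everything; no verdict came back.

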